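# Hang a washed lino block on the drying rail

## Robot

A 7-joint arm with a two-finger parallel gripper is mounted at the origin on the work surface. World frame = base frame: x ahead of the robot, y to its left, z up, the work surface at z = 0. Lengths are in m, angles in rad, forces in N, time in s.
With the tool pointing down it reaches from about 0.425 to 0.925 m from the base axis. Payload 6.8 kg.
Tool frame: the origin (TCP) lies at the very end of the fingers, on their centre line; the grasp point (between the pads) lies 19 mm behind it; z points along the fingers, y is the line along which they close (so a half turn about z gives the same grasp; the last joint's range is limited). The gripper opens to 85 mm and grips with 20 to 120 N. Pads are 22 mm wide; open, the fingers measure 114 mm over their backs; the gripper's body (76 mm by 85 mm) begins 54 mm behind the grasp point. The pads swing forward as they close: fully open they stand 13 mm farther back than shut.
Start: joints at [-1.238, 0.477, 0.022, 1.555, -0.011, 1.109, -0.083], TCP at [0.288, 0.61, 0.231] pointing down, gripper open.
Joint ranges: [-2.96, 2.96], [-0.34, 2.1], [-1.41, 1.46], [0.24, 2.44], [-1.37, 4.51], [0.17, 1.92], [-2.96, 2.96]. Speed limits (rad/s): [2.39, 2.39, 3.14, 3.14, 3.14, 3.14, 3.14].

## Interface

Orientations are given as a rotation vector (axis times angle).
In Python, from bench import monitor, optics, r gives the robot as it stands.
- The arm moves only by the shell command python3 -m crank 'ROWS' [OPENING] [FORCE]. ROWS is JSON, a list of rows, each a list of 2 entries, a list of its own where there are three numbers: the shift along the tool's x, y, z in cm, then the turn, a rotation vector about the tool's x, y, z in rad. A call has 1 to 5 rows; each row shifts and turns the commanded pose from where the row before left it, along the tool's axes as they then stand; what a row does not reach is not made up. A row lasts 1/10 s, in which the tool goes at most 50 mm and 8.59 degrees, less where a joint would pass 70% of its speed; a pose out of reach is approached as far as the arm can. A call is refused whole if a number of a shift passes 5 or a number of a turn 0.15, either way. A call with a gripper value outside its range is refused whole. OPENING is the finger opening in cm, from 0 to 8.54, set as the call begins (- or left out, the last holds). The fingers move at their own pace and stop on an object; FORCE is the grip in N (left out, the last holds). Time passes only in rows, so rows that do not move let the fingers close. It gives the time, the measured TCP pose, the force, the opening and the grip force at its end, in the units of the state.
- monitor.get_obs(): the state, without advancing time (a new reading comes with each control period).
- optics.grab_frame(name): name is "scene" or "top"; returns (picture, depth): 400x640x3 uint8, red, green, blue; 400x640 float32, m along the optical axis (not along the pixel's ray), 0 where there is no reading.
- optics.camera_model(name): a dict with "vertical_fov" (degrees; the focal length in pixels is half the picture's height over the tangent of half this angle, whatever the lens; pixels are square), "cx", "cy" (the principal point, pixels), "R" (3x3) and "t" (3): a world point X has camera coordinates R X + t. Camera axes: x right, y down, z forward; pixel columns grow to the right and rows downward; lengths in m; the calibration is good to about 2 mm. A picture is of the moment at which its call begins. camera_model takes no time and is no camera call.
- r.hand_in(): hands the job in; it is judged then, once.
The state is a dict: "clock": time; "joints": joint angles; "qvel": joint speeds; "tau": joint torques, N m; "tcp_pos": TCP position; "orientation": TCP orientation; "contact_force": force on the tool from outside, world axes, zero at the start; "moment": the same for the moment, N m; "grip_width": finger opening in m; "gripper_force": force on a finger pad.
Only numpy, scipy, OpenCV 4.12 (cv2) and the standard library are available. Lean on these libraries where they do the work, as an engineer would, in place of code of your own. Each camera call takes 0.05 s, during which the arm holds its last target. There are 200 camera calls.

## Task

Two washed lino blocks stand in the wooden rack, each in its own hook hanger. Take the wider one by the wooden grip and hang it up to dry: lift its hook over the front lip of the drying rail, set it down in the channel behind and work along the channel until the hook drops into the parking notch, fully home, before you let go. Leave it hanging plumb and still, and leave the other block and everything else on the table where they are.

Things in the scene. Friction and masses are not known exactly. Their poses are not given: they have to be found in the camera images.
- rail: Drying rail, fixed: aluminium channel on two posts over a white drip tray, 335 long (its y) x 130 x 210 high, yaw up to 0.25 rad, on the robot's left or right. Origin: centre of its underside, on the table. x points from front lip to back wall (away from the robot), y along the channel, z up. Black end caps at |y| 105 to 163, tops z 210; posts below them at |y| 130 to 160; tray rim 12 high
- rail_mid (a point): Middle of the channel's bare metal floor (z 185 of the rail), axes as the rail. From here: channel x -7 to +7; front lip x -12 to -7, top z +22; back wall x +7 to +12, top z +24; underside of the floor z -6. A plastic wear strip lies in the channel, top z +10, 12 below the lip's top, from cap to cap except for the parking notch
- rail_lip (a point): Middle of the front lip's top edge (rail x -9.5, z 207). Behind it the strip has its one parking notch: a gap 40 long (y), as wide as the channel, down to the bare floor. The strip was pushed along by hand: the notch's middle lies anywhere within 28 either side of y 0. It has no marker and is not measured; it is felt as a 10 drop of the hook, or seen from above
- rack: Pale wooden rack, fixed, 100 x 300 (its y) x 34 high, yaw up to 0.25 rad; origin: centre of its underside, on the table. Slot along y, floor at z 8, 24 wide, between two cheeks 26 high. One block stands at y about -72, the other at about +72, in either order, both with the rack's yaw. Rail and rack may change sides
- wide_block: The wider lino block in its hanger, 0.25 to 0.5 kg in all. Block 130 wide (y) x 80 high x 22 thick (x); origin: centre of its underside; grey lino face at -x, z up. A clamp bar 30 thick runs along its top (z 66 to 86). From it a metal strap 30 wide (y) rises as a C open to +x, whose end is the hook. The centre of mass lies below the hook's foot, within 2, so it hangs plumb
- wide_block_foot (a point): Middle of the lower end (foot) of the hook's blade: x -4, z 140 in the block's frame. From the foot: blade 6 thick (x), 30 wide, 30 high to the bridge; shank x -26 to -22; lower arm's top 48 below. The lip goes between blade and shank. The foot passes over the lip more than 22 and less than 42 above the bare floor (then the lower arm passes below the rail), coming in from the front (-x)
- wide_block_grip (a point): Centre of the wide block's wooden grip, 60 above the foot: x -4, y 0, z 200 in the block's frame. Grip 16 thick (x), 46 wide (y), z 176 to 214, standing on the bridge (z 170 to 176). Take it from above across its thickness
- narrow_block: The narrower lino block, 80 wide x 80 high x 22 thick, in an identical hanger; same frame. It stays in the rack
- brayer: Ink roller with red handle lying on the table, about 175 x 126 x 38
- ink_tube: Black ink tube standing on its cap, 163 high, 46 across
- ink_tube_b: Grey ink tube standing on its cap, 163 high, 46 across
- ink_jar: Glass ink jar, 68 across, 75 high
- tape_roll: Roll of paper tape lying flat, 68 across, 24 high
- palette_knife: Palette knife lying flat, 200 long
- baren_block: Cork rubbing block, 90 x 60 x 35
Mind the look-alikes: they are no part of the job. Leave any purple look-alike of the wide_block alone.

How it is judged:
By the outcome, as a careful person would: the job done as asked, in the order asked, and still so for the second after the job is handed in, with the robot touching nothing.
It also fails if it takes over 58 s, if anything falls off the work surface, if the arm or the gripper's body presses on something with over 40 N, if the wrist force passes 120 N, or if a joint passes its speed limit or range.

## Working session

There is one attempt and no reset: what is moved stays moved. The work goes in short steps, Python scripts to look and compute and a shell command to move; the robot and the scene stay as the last step left them, time stands still between calls to the robot, and variables do not carry over. Pictures are saved under pics/ and viewed, at most 10 in all, crops included, and the job is handed in when it is done.

```bash
ls; mkdir -p pics; cat > h.py <<'E'
import numpy as np, cv2
from bench import monitor, optics, r
from scipy.spatial.transform import Rotation as R
def grab(n,save=None):
    im,d=optics.grab_frame(n)
    np.savez('%s.npz'%n,im=im,d=d)
    if save: cv2.imwrite('pics/'+save,im[:,:,::-1])
    return im,d
def cloud(n,d):
    c=optics.camera_model(n); f=d.shape[0]/2/np.tan(np.radians(c['vertical_fov']/2))
    v,u=np.mgrid[:d.shape[0],:d.shape[1]]
    P=np.stack([(u-c['cx'])/f*d,(v-c['cy'])/f*d,d],-1)
    W=(P-np.array(c['t']))@np.array(c['R']); W[d==0]=np.nan
    return W
E
python3 - <<'E'
from h import *
for n in('scene','top'):
    im,d=grab(n,n+'1.png'); c=optics.camera_model(n); print(n,c['vertical_fov'],c['cx'],c['cy'],-np.array(c['R']).T@c['t'],np.round(c['R'],3).tolist(),(d>0).mean())
o=monitor.get_obs(); print(o['clock'],o['tcp_pos'],o['orientation'],o['contact_force'],o['grip_width'])
E
```

```text
pics
scene 57.64499095211856 320.62581455041425 205.13705942577639 [ 1.30097428 -0.00986833  0.86502868] [[-0.041, 0.999, -0.006], [0.69, 0.024, -0.724], [-0.723, -0.033, -0.69]] 0.996046875
top 43.08946288817271 315.2030621465883 198.66572343758787 [ 0.30849656 -0.05855325  1.27940211] [[-0.009, -1.0, -0.005], [-0.973, 0.01, -0.23], [0.23, 0.002, -0.973]] 0.9960625
0.1 [0.28779242 0.60999538 0.23041731] [-6.86731308e-01 -3.06539327e+00  2.56855126e-03] [-0.02515759 -0.39967102  0.36328737] 0.08526056388472635
```

View pics/scene1.png

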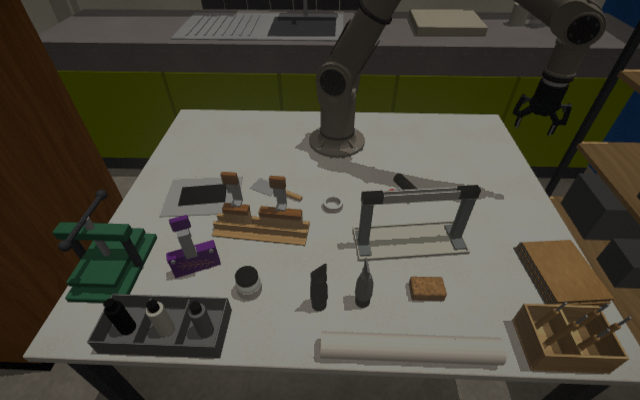

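View pics/top1.png

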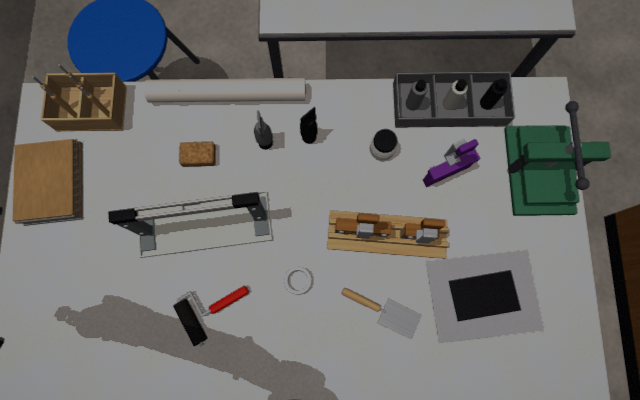

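```bash
cat > m.py <<'E'
from h import *
for n in('top','scene'):
    z=np.load(n+'.npz'); im,d=z['im'],z['d']; W=cloud(n,d); hsv=cv2.cvtColor(im,cv2.COLOR_RGB2HSV)
    br=((hsv[...,0]<18)&(hsv[...,1]>120)&(hsv[...,2]>50)&(W[...,2]>.09)&(abs(W[...,0]-.6)<.3)).astype(np.uint8)
    k,l,s,c=cv2.connectedComponentsWithStats(br)
    for i in range(1,k):
        if s[i,4]<25: continue
        P=W[l==i]; (a,b),(w,h),an=cv2.minAreaRect((P[:,:2]*1e3).astype(np.float32))
        print(n,'br',s[i],np.round(np.percentile(P,[2,50,98],axis=0),4).tolist(),np.round([a,b,w,h,an],1))
    cap=((hsv[...,2]<60)&(W[...,2]>.2)&(W[...,2]<.222)&(W[...,1]>0)&(W[...,0]>.4)).astype(np.uint8)
    k,l,s,c=cv2.connectedComponentsWithStats(cap)
    for i in range(1,k):
        if s[i,4]<40: continue
        P=W[l==i]; (a,b),(w,h),an=cv2.minAreaRect((P[:,:2]*1e3).astype(np.float32))
        print(n,'cap',s[i],np.round(np.median(P,0),4),np.round([a,b,w,h,an],1))
    # rack cheeks tops
    m=(W[...,2]>.028)&(W[...,2]<.04)&(W[...,1]<0)&(W[...,1]>-.45)&(W[...,0]>.4)&(W[...,0]<.8)&(hsv[...,1]>60)&(hsv[...,0]<30)
    P=W[m]; print(n,'rack',len(P),cv2.minAreaRect((P[:,:2]*1e3).astype(np.float32)) if len(P) else 0)
z=np.load('top.npz'); im=z['im'][185:235,105:275]
a=cv2.resize(im[:,:,::-1],None,fx=4.7,fy=4.7,interpolation=cv2.INTER_CUBIC)
im=np.load('scene.npz')['im'][175:265,345:490]; b=cv2.resize(im[:,:,::-1],(a.shape[1],350),interpolation=cv2.INTER_CUBIC)
cv2.imwrite('pics/rail.png',cv2.convertScaleAbs(np.vstack([a,b]),alpha=1.4))
E
python3 m.py
```

```text
top br [77 82 12 10 33] [[0.8731, 0.5187, 0.0925], [0.8779, 0.5233, 0.121], [0.8847, 0.5326, 0.127]] [877.2 526.6  13.6  12.2  45.3]
top br [ 41  84  23  21 107] [[0.8405, 0.5796, 0.0918], [0.8481, 0.5869, 0.1111], [0.8813, 0.6179, 0.1273]] [860.3 599.6  54.3  13.4  45.1]
top br [88 93 12 13 65] [[0.8392, 0.4898, 0.0905], [0.8451, 0.4941, 0.1079], [0.8524, 0.5012, 0.1258]] [846.4 495.7  14.   12.4  45.4]
top br [336 214  55  20 588] [[0.505, -0.2304, 0.0907], [0.5194, -0.1613, 0.0952], [0.5382, -0.1068, 0.2237]] [ 522.1 -168.9  129.4   30.2   84.8]
top br [421 219  24  10 163] [[0.4964, -0.3285, 0.2072], [0.5041, -0.3067, 0.2213], [0.5119, -0.2854, 0.2249]] [ 504.  -307.3   45.    14.    84.6]
top br [405 223  18  13 155] [[0.4978, -0.3034, 0.0904], [0.5125, -0.283, 0.094], [0.5265, -0.268, 0.0986]] [ 511.6 -287.9   40.3   29.2   86.4]
top cap [232 193  28  14 296] [0.5618 0.0963 0.2093] [562.6  96.2  23.2  57.5   6.1]
top cap [109 209  28  14 299] [0.5291 0.3614 0.209 ] [529.5 362.   23.7  58.    7.2]
top rack 685 ((560.0515747070312, -171.33055114746094), (438.989501953125, 183.862
[... 786 characters left out ...]
  14  12  87] [[0.8447, 0.5795, 0.0911], [0.8535, 0.5831, 0.1137], [0.8575, 0.5894, 0.1253]] [851.6 585.4  13.7  12.9  46.7]
scene br [564 322  15  11  90] [[0.8751, 0.5182, 0.0905], [0.8822, 0.5222, 0.1103], [0.8873, 0.5299, 0.1264]] [881.5 523.3  17.1   9.   35.4]
scene br [608 323  13  12  60] [[0.8761, 0.6092, 0.0944], [0.8839, 0.6132, 0.1159], [0.8868, 0.6192, 0.1265]] [881.8 613.2  12.8   9.1  38.2]
scene cap [457 185  24  10 169] [0.5364 0.3604 0.2086] [532.5 361.1  26.8  58.    8.6]
scene cap [362 191  22  10 178] [0.5705 0.0973 0.2091] [565.6  97.4  25.7  60.5   5.1]
scene rack 570 ((598.2811279296875, -245.80682373046875), (301.01837158203125, 213.7233428955078), 85.04857635498047)
```

View pics/rail.png

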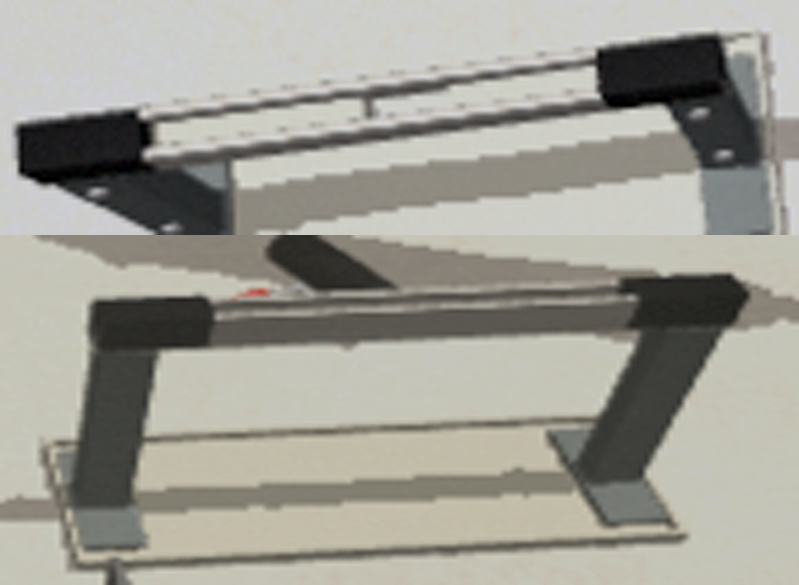

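```bash
cat > m2.py <<'E'
from h import *
res=[]
for n in('top','scene'):
    z=np.load(n+'.npz'); im,d=z['im'],z['d']; W=cloud(n,d); hsv=cv2.cvtColor(im,cv2.COLOR_RGB2HSV)
    for lo,hi in((-.2,-.14),(-.34,-.27)):
        m=(hsv[...,0]<18)&(hsv[...,1]>110)&(W[...,2]>.216)&(W[...,1]>lo)&(W[...,1]<hi)
        P=W[m]; print(n,np.round(cv2.minAreaRect((P[:,:2]*1e3).astype(np.float32))[0],1),np.round(np.percentile(P,[3,50,97],axis=0),4).tolist())
# rail height profile: top view, channel strip
z=np.load('top.npz'); W=cloud('top',z['d']); g=cv2.cvtColor(z['im'],cv2.COLOR_RGB2GRAY)
c=np.array([.5475,.229]); yaw=.124; ax=np.array([np.cos(yaw),np.sin(yaw)]); ay=np.array([-ax[1],ax[0]])
Q=W[...,:2]-c; X=Q@ax*1e3; Y=Q@ay*1e3; Z=W[...,2]*1e3
m=(abs(X)<22)&(abs(Y)<170)&(Z>150)
for y0 in range(-110,111,5):
    s=m&(abs(Y-y0)<2.5); o=np.argsort(X[s]); 
    print(y0,' '.join('%d:%d/%d'%(a,b,e) for a,b,e in zip(X[s][o],Z[s][o],g[s][o])))
E
python3 m2.py
```

```text
top [ 516.9 -169. ] [[0.5095, -0.189, 0.2171], [0.5168, -0.1679, 0.2212], [0.5239, -0.1469, 0.2249]]
top [ 503.9 -307.3] [[0.4967, -0.3284, 0.2167], [0.5041, -0.3069, 0.2215], [0.5111, -0.2863, 0.2248]]
scene [ 520. -168.] [[0.5124, -0.1872, 0.2167], [0.5228, -0.1694, 0.2214], [0.5288, -0.1475, 0.2239]]
scene [ 507.5 -306.9] [[0.4995, -0.327, 0.2164], [0.5097, -0.3072, 0.2212], [0.5152, -0.2876, 0.2237]]
-110 -13:195/5 -12:199/5 -12:190/4 -12:210/11 -12:199/3 -12:207/5 -12:206/4 -11:184/1 -10:211/22 -9:207/22 -8:211/21 -7:207/21 -6:210/20 -5:210/21 -3:211/20 -3:207/19 -1:209/20 0:207/19 0:211/20 0:209/17 1:208/16 2:210/18 2:211/20 2:211/20 5:209/18 6:208/19 6:207/20 7:209/19 7:211/20 8:204/19 9:210/50 10:210/67
-105 -12:200/3 -12:210/11 -12:202/75 -12:179/83 -12:200/41 -11:191/48 -11:180/78 -11:187/22 -11:207/121 -9:208/24 -8:206/61 -7:209/20 -5:211/20 -4:209/68 -3:212/22 -2:210/43 0:208/40 0:206/21 1:210/18 4:205/19 6:207/18 7:205/73 8:210/20 8:208/126 10:210/125 10:207/71
-100 -12:198/54 -12:195/54 -12:184/76 -12:185/54 -12:205/80 -11:201/81 -11:181/63 -11:191/53 -10:206/145 -10:20
[... 13660 characters left out ...]
6 -11:206/112 -11:182/55 -11:206/71 -11:179/54 -9:207/82 -9:205/137 -8:209/77 -7:208/34 -7:204/111 -5:209/2 -3:200/60 -3:201/9 -3:196/101 -2:192/123 -2:205/4 -1:201/13 -1:209/1 -1:210/15 0:195/61 0:191/145 0:201/14 0:210/15 1:208/3 1:196/61 2:192/117 3:199/28 3:196/115 4:194/67 4:204/5 4:202/26 5:208/40 5:195/104 6:205/71 7:192/57 7:200/69 7:199/72 7:208/143 8:204/134 9:209/138 10:209/93
110 -12:213/17 -12:204/1 -12:190/25 -12:200/29 -12:210/14 -11:198/7 -11:186/8 -11:184/44 -11:209/16 -9:208/20 -9:208/22 -9:209/20 -7:207/20 -7:209/21 -6:206/21 -5:209/18 -5:210/20 -2:208/16 -2:208/21 0:209/19 0:212/21 3:208/13 3:209/19 4:207/18 5:210/17 5:211/18 7:210/16 8:211/16 8:208/88 10:211/70 10:208/66
```

```bash
cat > to.py <<'E'
import sys
from h import *
# to.py x y z yaw(of tool y axis, rad): remaining in tool axes (cm, rad)
x,y,z,a=map(float,sys.argv[1:5]); o=monitor.get_obs(); M=R.from_rotvec(o['orientation']).as_matrix()
G=np.array([[-np.sin(a),np.cos(a),0],[np.cos(a),np.sin(a),0],[0,0,-1]]).T
if G[:,0]@M[:,0]<0: pass
d=np.array([x,y,z])-o['tcp_pos']
print('clock',o['clock'],'tcp',np.round(o['tcp_pos'],4),'F',np.round(o['contact_force'],1),'grip',round(o['grip_width'],4),round(o['gripper_force'],1))
print('shift now-axes',np.round(M.T@d*100,2),'goal-axes',np.round(G.T@d*100,2),'turn',np.round(R.from_matrix(M.T@G).as_rotvec(),3))
E
for i in 1 2 3; do :; done
python3 -m crank '[[[0,0,-5],[0,0,0]],[[-3.1,-3.5,-0.5],[0,0,0]],[[-3.1,-3.5,-0.5],[0,0,0]],[[-3.1,-3.5,-0.5],[0,0,0]],[[-3.1,-3.5,-0.5],[0,0,0]]]'
python3 -m crank '[[[-3.1,-3.5,0],[0,0,0]],[[-3.1,-3.5,0],[0,0,0]],[[-3.1,-3.5,0],[0,0,0]],[[-3.1,-3.5,0],[0,0,0]],[[-3.1,-3.5,0],[0,0,0]]]'
python3 -m crank '[[[-3.1,-3.5,0],[0,0,0]],[[-3.1,-3.5,0],[0,0,0]],[[-3.1,-3.5,0],[0,0,0]],[[-3.1,-3.5,0],[0,0,0]],[[-3.1,-3.5,0],[0,0,0]]]'
python3 -m crank '[[[0,0,0],[0,0,0.15]],[[0,0,0],[0,0,0.15]],[[0,0,0],[0,0,0.15]],[[0,0,0],[0,0,0.15]],[[0,0,0],[0,0,0.15]]]'
python3 to.py .5185 -.1683 .25 -.092
```

```text
clock: 0.6
tcp_pos: [0.3406, 0.4289, 0.3011]
orientation: [-0.687, -3.065, 0.001]
contact_force: [0.9, -0.3, 0.3]
grip_width: 0.0854
gripper_force: 0.0
clock: 1.1
tcp_pos: [0.4059, 0.2045, 0.3011]
orientation: [-0.687, -3.065, -0.0]
contact_force: [0.5, -0.3, -0.1]
grip_width: 0.0853
gripper_force: 0.0
clock: 1.6
tcp_pos: [0.4713, -0.0198, 0.3013]
orientation: [-0.687, -3.066, -0.001]
contact_force: [1.4, 1.3, -0.3]
grip_width: 0.0855
gripper_force: 0.0
clock: 2.1
tcp_pos: [0.4711, -0.0179, 0.301]
orientation: [-1.77, -2.595, 0.001]
contact_force: [0.4, -1.0, 0.4]
grip_width: 0.0854
gripper_force: 0.0
clock 2.1 tcp [ 0.4711 -0.0179  0.301 ] F [ 0.4 -1.   0.4] grip 0.0854 0.0
shift now-axes [-15.73  -1.07   5.1 ] goal-axes [-14.54   6.1    5.1 ] turn [-0.001 -0.     0.466]
```

```bash
python3 -m crank '[[[0,0,0],[0,0,0.15]],[[0,0,0],[0,0,0.15]],[[0,0,0],[0,0,0.15]],[[0,0,0],[0,0,0.016]]]'
python3 -m crank '[[[-3.6,1.5,0],[0,0,0]],[[-3.6,1.5,0],[0,0,0]],[[-3.6,1.5,0],[0,0,0]],[[-3.6,1.5,0],[0,0,0]],[[0,0,0],[0,0,0]]]'
python3 to.py .5185 -.1683 .19 -.092
```

```text
clock: 2.5
tcp_pos: [0.4711, -0.0178, 0.301]
orientation: [-2.317, -2.121, 0.001]
contact_force: [-0.1, -0.4, 0.3]
grip_width: 0.0855
gripper_force: 0.0
clock: 3.0
tcp_pos: [0.5188, -0.1721, 0.3014]
orientation: [2.317, 2.118, -0.003]
contact_force: [-0.3, -0.3, -0.1]
grip_width: 0.0852
gripper_force: 0.0
clock 3.0 tcp [ 0.5188 -0.1721  0.3014] F [-0.3 -0.3 -0.1] grip 0.0852 0.0
shift now-axes [ 0.42 -0.07 11.14] goal-axes [ 0.38 -0.06 11.14] turn [0.001 0.003 0.002]
```

```bash
python3 -m crank '[[[0.4,0,4],[0,0,0]],[[0,0,4],[0,0,0]],[[0,0,2],[0,0,0]],[[0,0,1.1],[0,0,0]],[[0,0,0],[0,0,0]]]'
python3 to.py .5185 -.1683 .19 -.092; python3 - <<'E'
from h import *
im,d=grab('scene'); cv2.imwrite('pics/g.png',cv2.resize(im[130:260,200:340,::-1],None,fx=4,fy=4))
E
```

```text
clock: 3.5
tcp_pos: [0.5184, -0.1619, 0.1892]
orientation: [-2.311, -2.125, 0.003]
contact_force: [-0.2, 0.5, 0.4]
grip_width: 0.0858
gripper_force: 0.0
clock 3.5 tcp [ 0.5184 -0.1619  0.1892] F [-0.2  0.5  0.4] grip 0.0858 0.0
shift now-axes [-0.64  0.06 -0.08] goal-axes [-0.64  0.07 -0.08] turn [-0.003 -0.     0.008]
```

View pics/g.png

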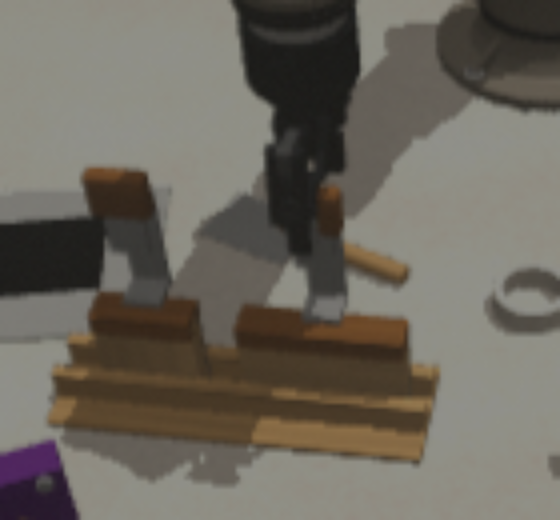

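```bash
python3 -m crank '[[[0,0,0],[0,0,0]],[[0,0,0],[0,0,0]]]' | head -2; python3 to.py .5185 -.1683 .19 -.092; python3 -m crank '[[[0,0,0],[0,0,0]],[[0,0,0],[0,0,0]]]' >/dev/null;  python3 to.py .5185 -.1683 .19 -.092
```

```text
clock: 3.75
tcp_pos: [0.5201, -0.1626, 0.1916]
clock 3.75 tcp [ 0.5201 -0.1626  0.1916] F [-1.2  1.1  0.5] grip 0.0856 0.0
shift now-axes [-0.58 -0.11  0.16] goal-axes [-0.58 -0.1   0.16] turn [ 0.002 -0.     0.007]
clock 3.95 tcp [ 0.5195 -0.1625  0.1908] F [-1.1  0.1 -0.3] grip 0.0852 0.0
shift now-axes [-0.59 -0.05  0.08] goal-axes [-0.59 -0.04  0.08] turn [ 0.001 -0.     0.006]
```

```bash
python3 -m crank '[[[-0.6,0,0.1],[0,0,0]],[[0,0,0],[0,0,0]],[[0,0,0],[0,0,0]]]' | head -2
python3 -m crank '[[[0,0,0],[0,0,0]],[[0,0,0],[0,0,0]],[[0,0,0],[0,0,0]],[[0,0,0],[0,0,0]],[[0,0,0],[0,0,0]]]' 0 60
python3 -m crank '[[[0,0,0],[0,0,0]],[[0,0,0],[0,0,0]],[[0,0,0],[0,0,0]]]'; python3 to.py .5185 -.1683 .19 -.092
```

```text
clock: 4.25
tcp_pos: [0.5186, -0.1689, 0.1893]
clock: 4.75
tcp_pos: [0.5187, -0.1684, 0.1894]
orientation: [-2.315, -2.124, -0.0]
contact_force: [-0.4, -1.3, -2.8]
grip_width: 0.0154
gripper_force: 58.6
clock: 5.05
tcp_pos: [0.5187, -0.1685, 0.1894]
orientation: [2.315, 2.124, 0.0]
contact_force: [-1.7, -0.0, 1.5]
grip_width: 0.0152
gripper_force: 59.3
clock 5.05 tcp [ 0.5187 -0.1685  0.1894] F [-1.7 -0.   1.5] grip 0.0152 59.3
shift now-axes [ 0.02 -0.02 -0.06] goal-axes [ 0.02 -0.02 -0.06] turn [ 0.    -0.     0.006]
```

```bash
python3 -m crank '[[[0,0,-0.5],[0,0,0]],[[0,0,-1.5],[0,0,0]],[[0,0,-2],[0,0,0]],[[0,0,-2],[0,0,0]],[[0,0,-1],[0,0,0]]]'
python3 -m crank '[[[0,0,0],[0,0,0]],[[1,-0.2,0],[0,0,0]],[[2,-0.5,0],[0,0,0]],[[2.5,-0.6,0],[0,0,0]],[[2.5,-0.6,0],[0,0,0]]]'
python3 to.py .4557 .2502 .2584 .124
```

```text
clock: 5.55
tcp_pos: [0.5189, -0.1686, 0.2606]
orientation: [2.314, 2.123, 0.001]
contact_force: [0.1, 0.4, -3.9]
grip_width: 0.0149
gripper_force: 58.9
clock: 6.05
tcp_pos: [0.5053, -0.0854, 0.2579]
orientation: [-2.314, -2.122, 0.003]
contact_force: [-0.3, 0.5, -3.5]
grip_width: 0.0153
gripper_force: 58.9
clock 6.05 tcp [ 0.5053 -0.0854  0.2579] F [-0.3  0.5 -3.5] grip 0.0153 58.9
shift now-axes [33.01 -7.83 -0.04] goal-axes [33.92 -0.77 -0.05] turn [-0.003 -0.    -0.21 ]
```

```bash
python3 -m crank '[[[2.5,-0.6,0],[0,0,0]],[[2.5,-0.6,0],[0,0,0]],[[2.5,-0.6,0],[0,0,0]],[[2.5,-0.6,0],[0,0,0]],[[2.5,-0.6,0],[0,0,0]]]' | head -2
python3 -m crank '[[[2.5,-0.6,0],[0,0,0]],[[2.5,-0.6,0],[0,0,0]],[[2.5,-0.6,0],[0,0,0]],[[2.5,-0.6,0],[0,0,0]],[[2.5,-0.6,0],[0,0,0]]]' | head -2
python3 -m crank '[[[2.5,-0.6,0],[0,0,0]],[[2,-0.4,0],[0,0,-0.05]],[[1,-0.2,0],[0,0,-0.06]],[[0,0,0],[0,0,-0.06]],[[0,0,0],[0,0,-0.04]]]' | head -2
python3 -m crank '[[[0,0,0],[0,0,0]],[[0,0,0],[0,0,0]],[[0,0,0],[0,0,0]]]'|head -2
python3 to.py .4557 .2502 .2584 .124;  python3 - <<'E'
from h import *
im,d=grab('scene'); cv2.imwrite('pics/a.png',cv2.resize(im[110:270,330:500,::-1],None,fx=3.5,fy=3.5))
E
```

```text
clock: 6.55
tcp_pos: [0.4859, 0.0417, 0.258]
clock: 7.05
tcp_pos: [0.4667, 0.1685, 0.2579]
clock: 7.55
tcp_pos: [0.4597, 0.2235, 0.2583]
clock: 7.85
tcp_pos: [0.4604, 0.2228, 0.259]
clock 7.85 tcp [0.4604 0.2228 0.259 ] F [ 1.1  0.3 -3.6] grip 0.0151 58.9
shift now-axes [ 2.78 -0.13  0.06] goal-axes [ 2.78 -0.12  0.06] turn [-0.001  0.    -0.   ]
```

View pics/a.png

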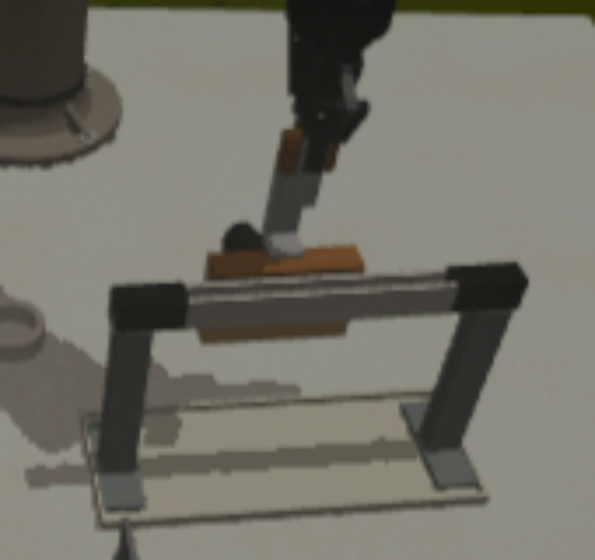

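```bash
python3 -m crank '[[[1,0,0.05],[0,0,0]],[[1,0,0],[0,0,0]],[[0.8,-0.1,0],[0,0,0]],[[0,0,0],[0,0,0]],[[0,0,0],[0,0,0]]]'|head -2
cat > bar.py <<'E'
from h import *
o=monitor.get_obs(); c=np.array([.5475,.229]); yaw=.124; ax=np.array([np.cos(yaw),np.sin(yaw)]); ay=np.array([-ax[1],ax[0]])
t=o['tcp_pos'][:2]-np.array([.549,.2295]); print('tcp rail',np.round([t@ax*1e3,t@ay*1e3,o['tcp_pos'][2]*1e3],1),'F',np.round(o['contact_force'],1))
for n in('top','scene'):
    im,d=grab(n); W=cloud(n,d); hsv=cv2.cvtColor(im,cv2.COLOR_RGB2HSV)
    cc=c if n=='top' else c+[.003,0]
    m=(hsv[...,0]<18)&(hsv[...,1]>110)&(W[...,2]>.09)&(W[...,2]<.185)&(W[...,1]>.08)&(W[...,1]<.4)&(W[...,0]<.65)
    P=W[m]; zt=np.percentile(P[:,2],97); T=P[P[:,2]>zt-.006]; Q=T[:,:2]-cc
    L=np.stack([Q@ax,Q@ay],1)*1e3; y=L[:,1]
    print(n,len(T),'ztop',zt,'railX',np.percentile(L[:,0],[2,50,98]).round(1),'railY',np.percentile(y,[1,99]).round(1),'z slope',np.polyfit(y,T[:,2]*1e3,1)[0].round(4), 'rect',cv2.minAreaRect(L.astype(np.float32)))
E
python3 bar.py
```

```text
clock: 8.4
tcp_pos: [0.456, 0.2508, 0.2587]
tcp rail [-89.7  32.6 258.7] F [ 0.4  0.5 -3.7]
top 274 ztop 0.1666509157638263 railX [-98.7 -83.7 -71.9] railY [-32.   30.2] z slope 0.0026 rect ((-85.78631591796875, -0.004116058349609375), (28.921451568603516, 64.77496337890625), 0.020532378926873207)
scene 260 ztop 0.16536904918567835 railX [-99.3 -82.8 -70.5] railY [-32.2  93.1] z slope -0.0013 rect ((-85.09918975830078, 30.64691162109375), (127.48499298095703, 33.2467041015625), 88.560302734375)
```

```bash
python3 -m crank '[[[0,1,0],[0,0,0]],[[0,2,0],[0,0,0]],[[0,1.5,0],[0,0,0]],[[0,1,0],[0,0,0]],[[0,1,0],[0,0,0]]]'|head -4
python3 -m crank '[[[0,1,0],[0,0,0]],[[0,1,0],[0,0,0]],[[0,0.5,0],[0,0,0]],[[0,0,0],[0,0,0]],[[0,0,0],[0,0,0]]]'|head -4
python3 bar.py
```

```text
clock: 9.0
tcp_pos: [0.5215, 0.2583, 0.2586]
orientation: [2.08, 2.354, -0.001]
contact_force: [-0.0, -0.0, -4.0]
clock: 9.5
tcp_pos: [0.5451, 0.2616, 0.2587]
orientation: [-2.079, -2.355, 0.001]
contact_force: [-0.3, 0.4, -2.6]
tcp rail [1.000e-01 3.240e+01 2.587e+02] F [-0.3  0.4 -2.6]
top 20 ztop 0.16271634188386158 railX [-10.2  -9.2  -7.5] railY [-29.7  57.6] z slope -0.005 rect ((-8.662664413452148, 18.477197647094727), (97.19831085205078, 2.925600051879883), 89.73448944091797)
scene 292 ztop 0.16500829817323626 railX [-6.6  8.9 19.1] railY [-31.9  92.9] z slope -0.0013 rect ((6.1203203201293945, 31.38669204711914), (28.256832122802734, 128.12094116210938), 0.5109683871269226)
```

```bash
python3 -m crank '[[[0,0,0.5],[0,0,0]],[[0,0,0.5],[0,0,0]],[[0,0,0.5],[0,0,0]],[[0,0,0.3],[0,0,0]],[[0,0,0],[0,0,0]]]'|head -4
python3 -m crank '[[[0,0,0.15],[0,0,0]],[[0,0,0.15],[0,0,0]],[[0,0,0.1],[0,0,0]],[[0,0,0],[0,0,0]]]'|head -4;python3 -m crank '[[[0,0,0.1],[0,0,0]],[[0,0,0],[0,0,0]]]'|head -4
```

```text
clock: 10.1
tcp_pos: [0.545, 0.2615, 0.24]
orientation: [-2.079, -2.355, 0.002]
contact_force: [-0.2, 0.4, -3.3]
clock: 10.5
tcp_pos: [0.5454, 0.2616, 0.2367]
orientation: [-2.079, -2.355, 0.0]
contact_force: [-0.6, -0.3, -3.8]
clock: 10.7
tcp_pos: [0.5456, 0.2617, 0.2364]
orientation: [-2.08, -2.355, -0.001]
contact_force: [-0.9, -0.5, 1.0]
```

```bash
python3 -m crank '[[[-0.5,0,0.05],[0,0,0]],[[-0.8,0,0],[0,0,0]],[[-0.8,0,0],[0,0,0]],[[-0.8,0,0],[0,0,0]],[[-0.5,0,0],[0,0,0]]]'|head -4
python3 -m crank '[[[-0.3,0,0],[0,0,0]],[[0,0,0],[0,0,0]]]'|head -4;python3 -m crank '[[[-0.3,0,0.05],[0,0,0]],[[0,0,0],[0,0,0]]]'|head -4
```

```text
clock: 11.2
tcp_pos: [0.5504, 0.2277, 0.2361]
orientation: [2.08, 2.354, 0.004]
contact_force: [-0.6, 5.4, 5.0]
clock: 11.4
tcp_pos: [0.5507, 0.2242, 0.236]
orientation: [2.08, 2.353, 0.002]
contact_force: [-1.1, 3.1, 4.5]
clock: 11.6
tcp_pos: [0.5507, 0.2215, 0.2351]
orientation: [2.08, 2.354, 0.001]
contact_force: [-0.4, -0.7, -3.5]
```

```bash
python3 -m crank '[[[-0.2,0,0.05],[0,0,0]],[[-0.1,0,0.1],[0,0,0]],[[0,0,0],[0,0,0]]]'|head -4
python3 -m crank '[[[0,0,0.2],[0,0,0]],[[0,0,0.2],[0,0,0]],[[0,0,0.2],[0,0,0]],[[0,0,0],[0,0,0]]]'|head -4;python3 -m crank '[[[0,0,0.1],[0,0,0]],[[0,0,0.1],[0,0,0]],[[0,0,0],[0,0,0]]]'|head -4
```

```text
clock: 11.9
tcp_pos: [0.5501, 0.2173, 0.232]
orientation: [-2.081, -2.353, 0.005]
contact_force: [0.0, -0.1, -4.6]
clock: 12.3
tcp_pos: [0.5505, 0.2189, 0.2268]
orientation: [-2.079, -2.355, 0.001]
contact_force: [0.2, 0.5, -3.1]
clock: 12.6
tcp_pos: [0.5509, 0.2191, 0.2263]
orientation: [-2.079, -2.355, -0.001]
contact_force: [-3.0, -1.0, 5.1]
```

```bash
python3 -m crank '[[[0,0,-0.08],[0,0,0]],[[0,0,0],[0,0,0]]]' - 20|head -6; python3 -m crank '[[[0,0,0],[0,0,0]],[[0,0,0],[0,0,0]],[[0,0,0],[0,0,0]],[[0,0,0],[0,0,0]],[[0,0,0],[0,0,0]]]' 4
python3 -m crank '[[[0,0,0],[0,0,0]],[[0,0,-1],[0,0,0]],[[0,0,-2],[0,0,0]],[[0,0,-2],[0,0,0]],[[0,0,-2],[0,0,0]]]'
python3 -m crank '[[[0,0,-3],[0,0,0]],[[0,0,-3],[0,0,0]],[[0,0,-3],[0,0,0]],[[0,-3,0],[0,0,0]],[[0,-3,0],[0,0,0]]]'
python3 bar.py; python3 - <<'E'
from h import *
a=np.load('scene.npz')['im'][140:270,330:500,::-1]
cv2.imwrite('pics/b.png',cv2.resize(a,None,fx=4,fy=4))
E
```

```text
clock: 12.8
tcp_pos: [0.5509, 0.2191, 0.2264]
orientation: [2.079, 2.355, 0.001]
contact_force: [-1.3, -0.6, 2.0]
grip_width: 0.0152
gripper_force: 59.7
clock: 13.3
tcp_pos: [0.5508, 0.219, 0.2261]
orientation: [2.08, 2.355, 0.0]
contact_force: [0.4, 0.5, 0.4]
grip_width: 0.0401
gripper_force: 0.0
clock: 13.8
tcp_pos: [0.5509, 0.2189, 0.2976]
orientation: [2.08, 2.355, 0.001]
contact_force: [-0.4, -0.2, -0.2]
grip_width: 0.0399
gripper_force: 0.0
clock: 14.3
tcp_pos: [0.4914, 0.2113, 0.3877]
orientation: [2.08, 2.353, 0.004]
contact_force: [-0.2, -0.3, -0.4]
grip_width: 0.04
gripper_force: 0.0
tcp rail [-59.4 -10.9 387.7] F [-0.2 -0.3 -0.4]
top 95 ztop 0.13466551167176743 railX [-9.  -5.4 -1.7] railY [-74.9  51.7] z slope 0.0007 rect ((-5.375731468200684, -11.422161102294922), (127.30574035644531, 7.8556647300720215), 89.783447265625)
scene 308 ztop 0.13272246521887945 railX [-8.7  8.2 19.5] railY [-74.9  50.5] z slope 0.0017 rect ((5.0054931640625, -12.234092712402344), (32.062381744384766, 127.38867950439453), 0.14751854538917542)
```

View pics/b.png

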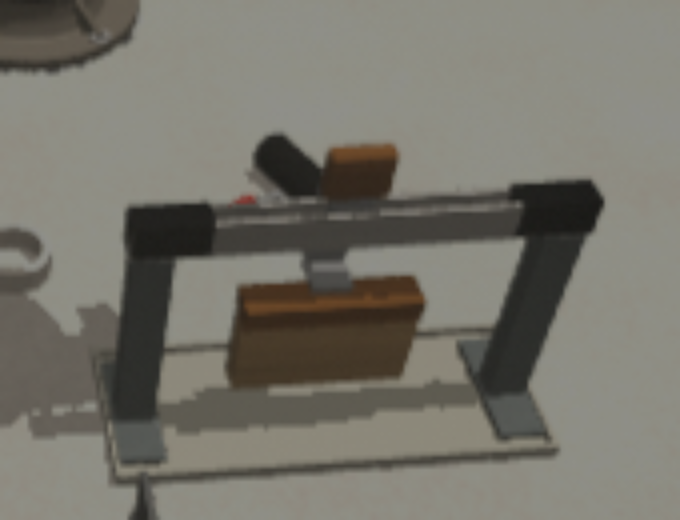

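```bash
for i in 1 2; do python3 -m crank '[[[0,0,0],[0,0,0]],[[0,0,0],[0,0,0]],[[0,0,0],[0,0,0]],[[0,0,0],[0,0,0]],[[0,0,0],[0,0,0]]]' >/dev/null; done; python3 bar.py; python3 -c "
from h import r; print(r.hand_in())"
```

```text
tcp rail [-59.6 -10.7 386.1] F [0.1 0.2 0.2]
top 104 ztop 0.13353815403271563 railX [-9.  -5.2 -1.2] railY [-75.1  51.9] z slope -0.0064 rect ((-5.047945022583008, -11.436756134033203), (8.361525535583496, 127.9546890258789), 0.23566275835037231)
scene 307 ztop 0.1326877516992287 railX [-8.1  8.8 20.3] railY [-75.   50.1] z slope -0.0032 rect ((4.630073547363281, -12.165107727050781), (128.6836700439453, 32.81039047241211), 89.93194580078125)
the job is handed in; nothing more can be done
None
```

The wide block hangs plumb and still on the drying rail, its hook fully down in the parking notch before I let go, and the job was handed in at about 15.5 s; I touched nothing else, though I did not re-measure the other block.

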